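# Fasten the sample case: hasp over the staple, retaining pin through the loop

## Task

Fasten the grey sample transport case for its trip: swing the steel hasp forward and down over the staple so that it hangs against the front of the case, and then drop the long retaining pin (the one with the tall slim grip) down through the staple's loop in front of the hasp until its flange rests on the loop. Leave the short, wide-knobbed pin in the rack.

Things in the scene. Friction and masses are not known exactly. Their poses are not given: they have to be found in the camera images.
- hasp (a joint): Steel strap 56 mm wide, 83 long, 3 thick, slot 40 wide at 33-69 mm from its hinge on the case's top front edge. 0 = hangs down the case front, staple through the slot; 3.14 = upright; 4.0 = its stop and start, leaning back over the lid (free end 55 mm above, 65 behind the hinge). Free hinge: pushed forward past upright it falls to 0 by itself in about 1 s; released before, it falls back.
- staple_eye (a point): Centre of the staple's level loop of 6 mm bar, at its top, 79 mm above the bench; opening 24 mm (y) x 42 (x): 30 mm from here to the closed hasp, 12 to the outer bar. Axes: x level into the case, y along its front, z up; yaw within 12 deg. Hasp hinge line: along y, 34.5 mm further in x, 36 mm higher, level with the lid of the fixed grey case (120 x 180 x 115 mm); rubber rest on the lid 15 mm high.
- long_pin: The long pin, to be used; upright in the rack. Origin on its axis at the flange's underside, z up. Flange 42 mm across, 4 thick; above it a slim black round grip 18 mm across, from 4 to 50 mm above the origin; below it a shank 9 mm across, 45 long, tapered end. Hangs by the flange in a loose hole of a fixed rack plate (70 x 160 mm, top 50 mm above the bench): pull straight up. 40 to 90 g.
- short_pin: The short pin, to be left; in the rack's other hole, 90 mm from the long pin, on either side. Origin on its axis at the flange's underside, z up. Same 42 mm flange, but a wide black knob 34 mm across that ends 28 mm above the origin, and a shank only 18 mm long.

How it is judged:
By the outcome, as a careful person would: the job done as asked, in the order asked, and still so for the second after the job is handed in, with the robot touching nothing.
It also fails if it takes over 48 s, if anything falls off the work surface, if the arm or the gripper's body presses on something with over 40 N, if the wrist force passes 120 N, or if a joint passes its speed limit or range.

## Robot

A 6-joint arm with a two-finger parallel gripper is mounted at the origin on a cart in front of the work surface, level with it; the furniture and walls round the work are solid. World frame = base frame: x ahead of the robot, y to its left, z up, the work surface at z = 0. Lengths are in m, angles in rad, forces in N, time in s.
With the tool pointing down it reaches from about 0.375 to 0.9 m from the base axis. Payload 3.1 kg.
Tool frame: the origin (TCP) lies where the fingers leave the gripper's body, on its centre line; the fingertips stand 73 mm ahead of it and the grasp point (between the pads) lies 54 mm ahead of it; z points along the fingers, y is the line along which they close (so a half turn about z gives the same grasp; the last joint's range is limited). The gripper opens to 85 mm and grips with 20 to 120 N. Pads are 22 mm wide; open, the fingers measure 114 mm over their backs; the gripper's body (76 mm by 85 mm) begins 54 mm behind the grasp point. The pads swing forward as they close: fully open they stand 13 mm farther back than shut.
Start: joints at [-1.48, 0.527, 1.433, -0, 1.181, -0.178], TCP at [0.166, -0.603, 0.304] pointing down, gripper open.
Joint ranges: [-3.08, 3.08], [-0.75, 2.2], [0.22, 2.44], [-1.43, 4.57], [0, 2.65], [-2.85, 2.85]. Speed limits (rad/s): [2.79, 2.79, 3.14, 3.14, 3.14, 3.14].

## Interface

Orientations are given as a unit quaternion [x, y, z, w].
In Python, from station import manip gives the robot as it stands.
- The arm moves only by the shell command python3 -m crank 'ROWS' [FORCE]. ROWS is JSON, a list of rows, each an object with "dp": the shift along the tool's x, y, z normalised to -1 to 1, where 1 is 50 cm, a list of three; "delta_rot": the turn, a rotation vector about the tool's x, y, z normalised to -1 to 1, where 1 is 2 pi rad, a list of three; "fingers": the opening, from -1 (shut) to 1 (fully open). A call has 1 to 12 rows; each row shifts and turns the commanded pose from where the row before left it, along the tool's axes as they then stand; what a row does not reach is not made up. A row lasts 1/12 s, in which the tool goes at most 41.7 mm and 7.16 degrees, less where a joint would pass 70% of its speed; a pose out of reach is approached as far as the arm can. A call with a number of a shift or a turn outside -1 to 1 is refused whole. A call with a gripper value outside its range is refused whole. The fingers move at their own pace and stop on an object; FORCE is the grip in N (left out, the last holds). Time passes only in rows, so rows that do not move let the fingers close. It gives the time, the measured TCP pose, the force, the opening and the grip force at its end, in the units of the state.
- manip.sense(): the state, without advancing time (a new reading comes with each control period).
- manip.snapshot(name): name is "scene" or "top" or "wrist"; returns (picture, depth): 420x560x3 uint8, red, green, blue; 420x560 float32, m along the optical axis (not along the pixel's ray), 0 where there is no reading.
- manip.camera_model(name): a dict with "fx", "fy", "cx", "cy" (pixels), "origin" and "attitude" of the camera in the world. Camera axes: x right, y up, looking along -z (the intrinsics and any distortion apply to the point x, -y, -z); pixel columns grow to the right and rows downward; lengths in m; the calibration is good to about 2 mm. A picture is of the moment at which its call begins: read the wrist's pose just before it. camera_model takes no time and is no camera call; for the wrist camera it gives the pose at the moment of the call.
- manip.sign_off(): hands the job in; it is judged then, once.
The state is a dict: "t": time; "q": joint angles; "qd": joint speeds; "tau": joint torques, N m; "tcp_pos": TCP position; "tool_rot": TCP orientation; "force": force on the tool from outside, world axes, zero at the start; "ft_torque": the same for the moment, N m; "finger_gap": opening from 0.0 (shut) to 1.0 (fully open); "gripper_force": force on a finger pad.
Only numpy, scipy, OpenCV 4.12 (cv2) and the standard library are available. Lean on these libraries where they do the work, as an engineer would, in place of code of your own. Each camera call takes 0.05 s, during which the arm holds its last target. There are 200 camera calls.

## Working session

There is one attempt and no reset: what is moved stays moved. The work goes in short steps, Python scripts to look and compute and a shell command to move; the robot and the scene stay as the last step left them, time stands still between calls to the robot, and variables do not carry over. Pictures are saved under pics/ and viewed, at most 12 in all, crops included, and the job is handed in when it is done.

```bash
mkdir -p pics; ls
cat > h.py <<'E'
import numpy as np, cv2, json
from station import manip
from scipy.spatial.transform import Rotation as R
def att(a):
    a=np.array(a,float)
    return a if a.shape==(3,3) else R.from_quat(a).as_matrix()
def snap(n,save=None):
    m=manip.camera_model(n); p,d=manip.snapshot(n)
    if save: cv2.imwrite('pics/'+save,p[:,:,::-1])
    return m,p,d
def pts(m,d):
    v,u=np.mgrid[:d.shape[0],:d.shape[1]]
    c=np.stack([(u-m['cx'])/m['fx']*d,-(v-m['cy'])/m['fy']*d,-d],-1)
    return c@att(m['attitude']).T+np.array(m['origin'])
E
python3 - <<'E'
from h import *
for n in('scene','top'):
    m,p,d=snap(n,n+'.png'); print(m); np.savez(n+'.npz',p=p,d=d,P=pts(m,d))
E
```

```text
pics
{'fx': 449.69773852717884, 'fy': 449.69773852717884, 'cx': 277.93313593443565, 'cy': 208.52704633001295, 'origin': array([0.17119947, 0.46063377, 0.63998981]), 'attitude': array([-0.11130655,  0.4233375 ,  0.867166  , -0.23752755])}
{'fx': 541.3214639599262, 'fy': 541.3214639599262, 'cx': 285.48136155474464, 'cy': 214.00076247082103, 'origin': array([ 0.44283433, -0.11499592,  1.17549193]), 'attitude': array([ 0.02732422, -0.01016394, -0.70269642,  0.71089227])}
```

View pics/scene.png

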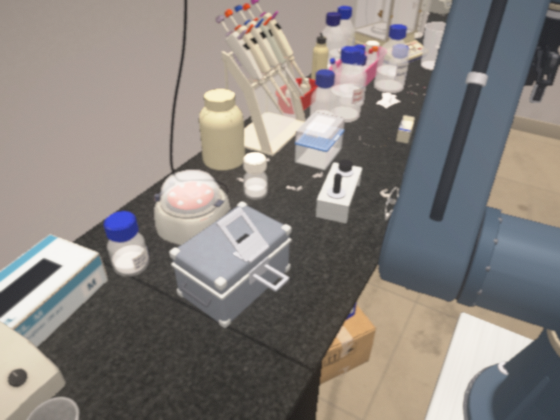

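View pics/top.png

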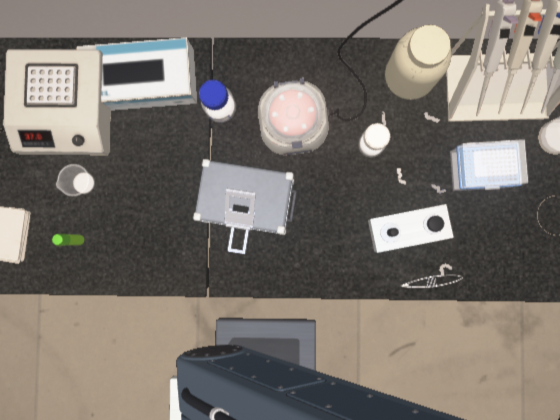

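The scene shows the case, with the hasp leaning back over the lid at top view (240,207) and the staple loop at (237,240). In the rack, the long pin is at (392,232) and the short pin at (435,224).

Run:
```python
from h import *
f=np.load('top.npz');p=f['p'];P=f['P']
print(P[270,300],P[285,150])
a=cv2.resize(p[150:270,180:310],None,fx=5,fy=5,interpolation=2)
b=cv2.resize(p[195:260,360:465],None,fx=5,fy=5,interpolation=2)
o=np.zeros((600,800,3),np.uint8);o[:600,:650]=a
cv2.imwrite('pics/topcase.png',o[:,:650,::-1])
s=np.load('scene.npz')['p']
c=cv2.resize(s[150:330,160:380],None,fx=3.5,fy=3.33,interpolation=2)
cv2.imwrite('pics/scenecrop.png',c[:,:,::-1])
np.set_printoptions(precision=3,suppress=True)
Z=P[...,2]
print('rack z',Z[205:252:5,370:455:6]);print('case',Z[200:256:4,222:256:3])
def rays(n,uv,z):
    m=manip.camera_model(n);A=att(m['attitude']);o=np.array(m['origin'])
    d=np.array([(uv[0]-m['cx'])/m['fx'],-(uv[1]-m['cy'])/m['fy'],-1])@A.T
    return o+d*(z-o[2])/d[2]
# dark blobs in rack
g=p.max(2)
M=np.zeros_like(g);M[205:252,370:455]=(g[205:252,370:455]<70)&(Z[205:252,370:455]>.03)
n,l,st,ce=cv2.connectedComponentsWithStats(M)
for i in range(1,n):
    if st[i,4]>20: 
        print(st[i],ce[i],Z[l==i].max(),rays('top',ce[i],.1),rays('top',ce[i],.078))
# staple: bright, z 0.06-.09, rows 225-256
M=np.zeros_like(g);M[222:258,222:256]=(p[222:258,222:256].min(2)>140)
n,l,st,ce=cv2.connectedComponentsWithStats(M)
for i in range(1,n):
    if st[i,4]>20:
        q=np.argwhere(l==i)[:,::-1].astype(np.float32)
        r=cv2.minAreaRect(q);print(st[i],ce[i],r,np.median(Z[l==i]));
        for c in cv2.boxPoints(r): print(rays('top',c,.079))
```

```text
[ 0.38415864 -0.11895104 -0.00048862] [ 0.34710831  0.20731819 -0.00291674]
rack z [[-0.005 -0.001 -0.004  0.004 -0.002 -0.003  0.002  0.001 -0.005 -0.
  -0.003 -0.001  0.005 -0.004 -0.002]
 [-0.001  0.    -0.002  0.    -0.004  0.001 -0.001 -0.002  0.048  0.046
   0.046  0.048  0.05   0.001 -0.003]
 [ 0.    -0.002  0.    -0.001  0.047  0.048  0.049  0.049  0.05   0.05
   0.052  0.055  0.05   0.052  0.003]
 [ 0.05   0.048  0.05   0.05   0.051  0.049  0.049  0.049  0.047  0.054
   0.073  0.078  0.079  0.05   0.   ]
 [ 0.028  0.051  0.047  0.053  0.056  0.051  0.047  0.049  0.051  0.054
   0.074  0.078  0.077  0.046  0.001]
 [ 0.012  0.047  0.054  0.069  0.097  0.049  0.051  0.046  0.049  0.05
   0.07   0.076  0.052  0.048 -0.   ]
 [-0.001  0.049  0.054  0.069  0.099  0.053  0.049  0.046  0.047  0.048
   0.054  0.048  0.054  0.049  0.001]
 [ 0.001  0.049  0.048  0.055  0.051  0.051  0.048  0.044  0.05   0.05
   0.048  0.048 -0.001 -0.003  0.001]
 [ 0.001  0.05   0.049  0.05   0.049  0.049  0.048  0.048  0.     0.001
  -0.004 -0.001 -0.001  0.002  0.006]
 [ 0.003  0.046  0.05   0.049  0.
[... 914 characters left out ...]
01 -0.    -0.001 -0.002  0.079 -0.001
  -0.004 -0.003]
 [ 0.    -0.002 -0.002  0.079  0.001  0.002  0.003 -0.002  0.075 -0.003
   0.    -0.003]
 [-0.001  0.002  0.     0.078  0.002  0.004  0.     0.003  0.082  0.002
  -0.002 -0.001]
 [ 0.    -0.003  0.076 -0.003 -0.002 -0.002 -0.004  0.077 -0.005 -0.001
  -0.002 -0.002]
 [-0.001 -0.003 -0.001  0.002  0.078  0.076  0.078  0.079 -0.005  0.001
   0.004  0.001]]
[428 217  15  14 102] [436.725 222.775] 0.08351522737046646 [ 0.486 -0.388  0.1  ] [ 0.487 -0.393  0.078]
[222 222  34  32 398] [239.204 233.211] ((238.5, 237.5), (31.0, 33.0), 90.0) 0.11188126293878997
[0.483 0.041 0.079]
[ 0.484 -0.026  0.079]
[ 0.421 -0.027  0.079]
[0.42  0.04  0.079]
```

View pics/topcase.png

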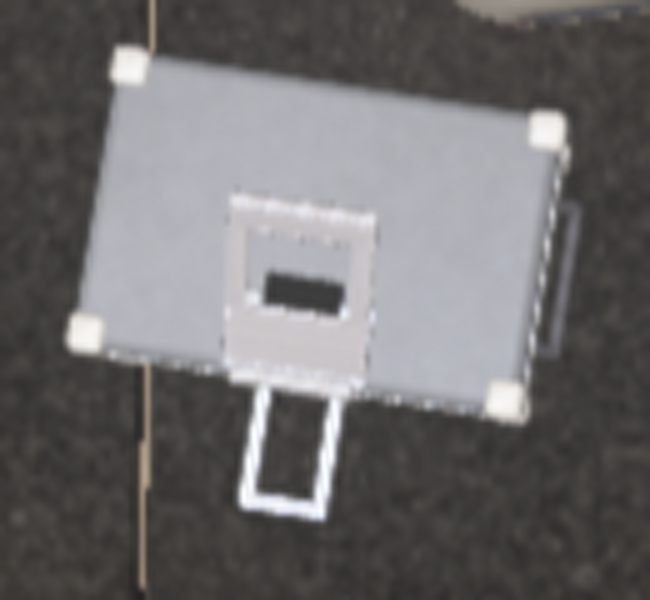

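View pics/scenecrop.png

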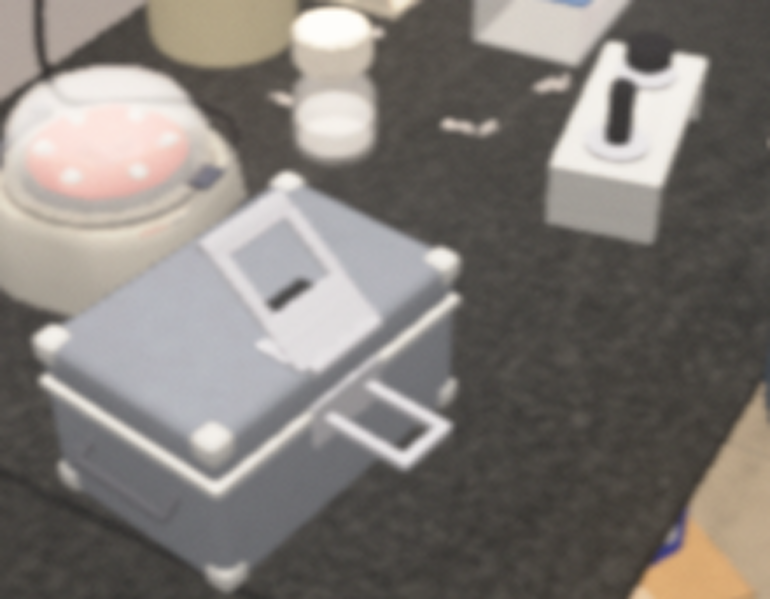

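The crops show the staple loop's outer bar near top pixel (236.6,251.4), with the lid corners clear. The hasp leans back as described, and the long slim pin is on the near-left side of the rack.

```bash
cat >> h.py <<'E'
np.set_printoptions(precision=4,suppress=True)
def ray(m,uv,z):
    A=att(m['attitude']);o=np.array(m['origin'])
    d=np.array([(uv[0]-m['cx'])/m['fx'],-(uv[1]-m['cy'])/m['fy'],-1])@A.T
    return o+d*(z-o[2])/d[2]
def tool():
    s=manip.sense();r=R.from_quat(s['tool_rot']).as_matrix();print('t',s['t'],'tcp',s['tcp_pos'],'\n',r,'gap',s['finger_gap'],'q',s['q']);return s,r
E
python3 - <<'E'
from h import *
f=np.load('top.npz');p=f['p'];Z=f['P'][...,2];m=manip.camera_model('top')
s,r=tool()
M=((Z>.066)&(Z<.088)); M[:229]=0;M[257:]=0;M[:,:222]=0;M[:,256:]=0
q=np.argwhere(M)[:,::-1].astype(np.float32);rr=cv2.minAreaRect(q);print(rr)
w=np.array([ray(m,c,.079) for c in q])
c=[ray(m,np.array(x)/5+[179.6,149.6],.115) for x in [(130,66),(546,131),(503,399),(85,333)]]
print(np.array(c))
v=(c[0]-c[1])+(c[3]-c[2]);u=(c[0]-c[3])+(c[1]-c[2]);print('yaw',np.arctan2(v[1],v[0])-np.pi/2,np.arctan2(u[1],u[0]))
yaw=np.arctan2(-v[0],v[1])
X=np.array([np.cos(yaw),np.sin(yaw)]);Y=np.array([-X[1],X[0]])
a,b=w[:,:2]@X,w[:,:2]@Y
print('X min/max',a.min(),a.max(),'Y',b.min(),b.max())
eb=np.median(a[a<a.min()+.008]);bc=(b.min()+b.max())/2;print('outer bar',eb,bc, 'eye',X*(eb+.015)+Y*bc)
g=p.max(2);M=np.zeros_like(g);M[222:244,380:404]=g[222:244,380:404]<90
n,l,st,ce=cv2.connectedComponentsWithStats(M)
for i in range(1,n):
    if st[i,4]>8: print(st[i],ce[i],ray(m,ce[i],.1))
# scene-based pin check
f=np.load('scene.npz');g=f['p'].max(2);P=f['P']
M=(g<90)&(P[...,2]>.06)&(P[...,0]>.4)&(P[...,0]<.55)&(P[...,1]<-.2)&(P[...,1]>-.45)
n,l,st,ce=cv2.connectedComponentsWithStats(M.astype(np.uint8))
ms=manip.camera_model('scene')
for i in range(1,n):
    if st[i,4]>8: print(st[i],ce[i],P[l==i].mean(0),ray(ms,ce[i],.078))
E
```

```text
t 0.1 tcp [ 0.166 -0.602  0.303] 
 [[ 0.9641  0.2656 -0.0002]
 [ 0.2656 -0.9641  0.002 ]
 [ 0.0003 -0.002  -1.    ]] gap 1.000777802238699 q [-1.4805  0.5284  1.4338 -0.      1.1814 -0.1785]
((240.10113525390625, 240.0924835205078), (22.12432289123535, 25.84972381591797), 8.746161460876465)
[[ 0.5987  0.0705  0.115 ]
 [ 0.5744 -0.0945  0.115 ]
 [ 0.4686 -0.0789  0.115 ]
 [ 0.4927  0.0862  0.115 ]]
yaw -0.14564223988677472 -0.14659906246903015
X min/max 0.41554972078579105 0.4679772773167676 Y 0.04593355384570943 0.09082997394093269
outer bar 0.41889845326717157 0.06838176389332105 eye [0.4392 0.0047]
[387 229  11   7  64] [392.25  231.875] [ 0.4667 -0.3001  0.1   ]
[339 159  13  12 122] [345.0082 164.5492] [ 0.4822 -0.3871  0.0753] [ 0.4807 -0.383   0.078 ]
[334 175   7  18  85] [336.8588 183.1529] [ 0.463  -0.298   0.0825] [ 0.4654 -0.3042  0.078 ]
```

```bash
cat >> h.py <<'E'
yaw=-.146;X=np.array([np.cos(yaw),np.sin(yaw)]);Y=np.array([-X[1],X[0]])
E
python3 -m crank '[{"dp":[0,0,0],"delta_rot":[0,0,0.0165],"fingers":-1},{"dp":[0,0,0],"delta_rot":[0,0,0.0165],"fingers":-1},{"dp":[0,0,0],"delta_rot":[0,0,0.0165],"fingers":-1},{"dp":[0,0,0],"delta_rot":[0,0,0.0165],"fingers":-1},{"dp":[0,0,0],"delta_rot":[0,0,0],"fingers":-1}]'
python3 - <<'E'
from h import *
f=np.load('top.npz');Z=f['P'][...,2];m=manip.camera_model('top')
M=((Z>.066)&(Z<.088)); M[:232]=0;M[257:]=0;M[:,:222]=0;M[:,256:]=0
w=np.array([ray(m,c,.079) for c in np.argwhere(M)[:,::-1]]);a,b=w[:,:2]@X,w[:,:2]@Y
k=a<.445;print(a[k].min(),b[k].min(),b[k].max())
for u in[(238,507),(325,520),(282,509)]:
    z=ray(m,np.array(u)/5+[179.6,149.6],.079)[:2];print(z,z@X,z@Y)
s,r=tool();t=np.array(s['tcp_pos'])[:2];print(t@X,t@Y, 'pin',np.array([.466,-.303])@X,np.array([.466,-.303])@Y)
E
```

```text
t: 0.52
tcp_pos: [0.166, -0.6022, 0.3034]
tool_rot: [0.997, -0.074, -0.0, -0.001]
force: [0.2, -0.0, -1.1]
finger_gap: 0.296
gripper_force: 0.0
0.4155260109645013 0.05492326134487434 0.09071402330772554
[0.4245 0.0292] 0.4157283887510314 0.09066907473199874
[ 0.4197 -0.0062] 0.4161260117890339 0.05492213712850053
[0.4239 0.0113] 0.41775441501273997 0.07288130557294106
t 0.5167 tcp [ 0.166  -0.6022  0.3034] 
 [[ 0.9891 -0.1471 -0.0001]
 [-0.1471 -0.9891  0.0013]
 [-0.0003 -0.0012 -1.    ]] gap 0.29622115452173026 q [-1.4805  0.5281  1.4334  0.      1.1814  0.2379]
0.25183420911970955 -0.5716648838089315 pin 0.5051231926718537 -0.23198181011664104
```

```bash
python3 -m crank '[{"dp":[0.037,-0.0716,0],"delta_rot":[0,0,0],"fingers":-1},{"dp":[0.037,-0.0716,0],"delta_rot":[0,0,0],"fingers":-1},{"dp":[0.037,-0.0716,0],"delta_rot":[0,0,0],"fingers":-1},{"dp":[0.037,-0.0716,0],"delta_rot":[0,0,0],"fingers":-1},{"dp":[0.037,-0.0716,0],"delta_rot":[0,0,0],"fingers":-1},{"dp":[0.037,-0.0716,0],"delta_rot":[0,0,0],"fingers":-1},{"dp":[0.037,-0.0716,0],"delta_rot":[0,0,0],"fingers":-1},{"dp":[0.037,-0.0716,0],"delta_rot":[0,0,0],"fingers":-1},{"dp":[0.037,-0.0716,0],"delta_rot":[0,0,0],"fingers":-1},{"dp":[0,0,0],"delta_rot":[0,0,0],"fingers":-1},{"dp":[0,0,0],"delta_rot":[0,0,0],"fingers":-1}]'
python3 - <<'E'
from h import *
m,p,d=snap('wrist','w1.png');print(m);np.savez('w1.npz',p=p,d=d,P=pts(m,d),m=m)
s,r=tool();t=np.array(s['tcp_pos'])[:2];print(t@X,t@Y)
E
```

```text
t: 1.43
tcp_pos: [0.3785, -0.3059, 0.3039]
tool_rot: [0.998, -0.069, -0.0, -0.0]
force: [0.4, -0.4, -0.2]
finger_gap: -0.0
gripper_force: 0.0
{'fx': 344.9454108617652, 'fy': 344.9454108617652, 'cx': 272.4520366762212, 'cy': 203.94984010647124, 'origin': array([ 0.4491, -0.3161,  0.3746]), 'attitude': array([ 0.0942, -0.1078,  0.7465, -0.6499])}
t 1.4833 tcp [ 0.378  -0.3075  0.304 ] 
 [[ 0.99   -0.1412 -0.0001]
 [-0.1412 -0.99   -0.0006]
 [-0.0001  0.0007 -1.    ]] gap 0.0034845860010653653 q [-0.9125  0.343   1.7701 -0.0006  1.0281  0.8003]
0.4186959096804583 -0.24921775222572834
```

View pics/w1.png

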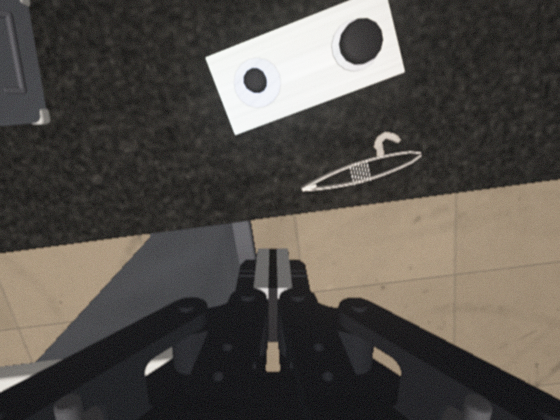

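The wrist picture shows the long pin's grip at (255,80) inside its flange, and the short knob at (361,40). The gripper is closed and clear.

```bash
python3 -m crank '[{"dp":[0.037,-0.0716,0],"delta_rot":[0,0,0],"fingers":-1},{"dp":[0.037,-0.0716,0],"delta_rot":[0,0,0],"fingers":-1},{"dp":[0.037,-0.0716,0],"delta_rot":[0,0,0],"fingers":-1},{"dp":[0.037,-0.0716,0],"delta_rot":[0,0,0],"fingers":-1},{"dp":[0.037,-0.0716,0],"delta_rot":[0,0,0],"fingers":-1},{"dp":[0.037,-0.0716,0],"delta_rot":[0,0,0],"fingers":-1},{"dp":[0.037,-0.0716,0],"delta_rot":[0,0,0],"fingers":-1},{"dp":[0.037,-0.0716,0],"delta_rot":[0,0,0],"fingers":-1},{"dp":[0.037,-0.0716,0],"delta_rot":[0,0,0],"fingers":-1},{"dp":[0,0,0],"delta_rot":[0,0,0],"fingers":-1},{"dp":[0,0,0],"delta_rot":[0,0,0],"fingers":-1}]'
python3 - <<'E'
from h import *
s,r=tool();t=np.array(s['tcp_pos'])[:2];print(t@X,t@Y)
f=np.load('w1.npz',allow_pickle=True);m=f['m'].item();p=f['p'];g=p.max(2)
M=np.zeros_like(g);M[55:110,230:285]=g[55:110,230:285]<90
n,l,st,ce=cv2.connectedComponentsWithStats(M)
for i in range(1,n):
    if st[i,4]>30: print(st[i],ce[i],ray(m,ce[i],.1),ray(m,ce[i],.09))
# flange: bluish vs white plate
h=p.astype(int);D=(h[...,2]-h[...,0]);M=np.zeros_like(g);M[55:110,230:285]=(D[55:110,230:285]>8)&(g[55:110,230:285]>120)
q=np.argwhere(M)[:,::-1].astype(np.float32);print(len(q),D[62,255],D[40,310])
if len(q)>50:
    c,rad=cv2.minEnclosingCircle(q);print(c,rad,ray(m,c,.054))
E
```

```text
t: 2.4
tcp_pos: [0.5903, -0.0136, 0.3034]
tool_rot: [0.997, -0.072, 0.0, 0.0]
force: [-0.3, -0.5, 0.1]
finger_gap: 0.0
gripper_force: 0.0
t 2.4 tcp [ 0.5903 -0.0136  0.3034] 
 [[ 0.9897 -0.1429  0.0002]
 [-0.1429 -0.9897 -0.0007]
 [ 0.0003  0.0006 -1.    ]] gap 0.0003984309022484207 q [-0.2119  0.4812  1.5225 -0.0007  1.1376  1.5025]
0.5859534024908585 0.07240982889810228
[244  69  22  23 390] [254.8615  80.0564] [ 0.4666 -0.3053  0.1   ] [ 0.4672 -0.3049  0.09  ]
381 6 -2
(257.16949462890625, 82.86441040039062) 23.039039611816406 [ 0.4669 -0.3052  0.054 ]
```

```bash
python3 -m crank '[{"dp":[0,0,0.0536],"delta_rot":[0,0,0],"fingers":-1},{"dp":[0,0,0.0536],"delta_rot":[0,0,0],"fingers":-1},{"dp":[0,0,0.0536],"delta_rot":[0,0,0],"fingers":-1},{"dp":[0,0,0],"delta_rot":[0,0,0],"fingers":-1},{"dp":[-0.03,0,0],"delta_rot":[0,0,0],"fingers":-1},{"dp":[-0.03,0,0],"delta_rot":[0,0,0],"fingers":-1},{"dp":[-0.024,0,0],"delta_rot":[0,0,0],"fingers":-1},{"dp":[-0.024,0,0],"delta_rot":[0,0,0],"fingers":-1},{"dp":[-0.024,0,0],"delta_rot":[0,0,0],"fingers":-1},{"dp":[-0.02,0,-0.01],"delta_rot":[0,0,0],"fingers":-1},{"dp":[-0.02,0,-0.02],"delta_rot":[0,0,0],"fingers":-1},{"dp":[0,0,0],"delta_rot":[0,0,0],"fingers":-1}]'
python3 - <<'E'
from h import *
s,r=tool();t=np.array(s['tcp_pos'])[:2];print(t@X,t@Y,s['force'])
m,p,d=snap('scene');cv2.imwrite('pics/s2.png',cv2.resize(p[150:330,160:380],None,fx=2.5,fy=2.5)[:,:,::-1])
E
```

```text
t: 3.4
tcp_pos: [0.5025, -0.0021, 0.2407]
tool_rot: [0.997, -0.074, 0.0, 0.0]
force: [-0.4, 0.7, -1.1]
finger_gap: 0.002
gripper_force: 0.0
t 3.4 tcp [ 0.5025 -0.0021  0.2407] 
 [[ 0.9891 -0.147   0.0003]
 [-0.147  -0.9891 -0.0005]
 [ 0.0003  0.0004 -1.    ]] gap 0.0016438025572222327 q [-0.2267  0.4577  1.8009 -0.0005  0.8826  1.492 ]
0.497458144677662 0.07103694696727814 [-0.391   0.66   -1.0508]
```

View pics/s2.png

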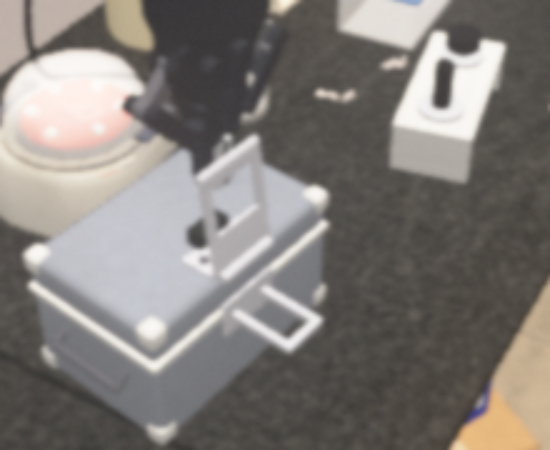

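The hasp is leaning on the closed fingers, almost upright. I'll carry on past vertical.

```bash
python3 -m crank '[{"dp":[-0.015,0,-0.02],"delta_rot":[0,0,0],"fingers":-1},{"dp":[-0.02,0,0],"delta_rot":[0,0,0],"fingers":-1},{"dp":[-0.02,0,0],"delta_rot":[0,0,0],"fingers":-1},{"dp":[-0.02,0,0],"delta_rot":[0,0,0],"fingers":-1},{"dp":[-0.02,0,0],"delta_rot":[0,0,0],"fingers":-1},{"dp":[-0.01,0,0],"delta_rot":[0,0,0],"fingers":-1},{"dp":[0,0,-0.06],"delta_rot":[0,0,0],"fingers":-1},{"dp":[0,0,-0.06],"delta_rot":[0,0,0],"fingers":-1},{"dp":[0,0,0],"delta_rot":[0,0,0],"fingers":-1},{"dp":[0,0,0],"delta_rot":[0,0,0],"fingers":-1},{"dp":[0,0,0],"delta_rot":[0,0,0],"fingers":-1},{"dp":[0,0,0],"delta_rot":[0,0,0],"fingers":-1}]'
python3 - <<'E'
from h import *
s,r=tool();t=np.array(s['tcp_pos'])[:2];print(t@X,t@Y,s['force'],'togo',np.array([.467,-.305])@X-t@X,np.array([.467,-.305])@Y-t@Y)
m,p,d=snap('scene');cv2.imwrite('pics/s3.png',cv2.resize(p[150:330,160:380],None,fx=2.5,fy=2.5)[:,:,::-1])
E
```

```text
t: 4.45
tcp_pos: [0.4512, 0.007, 0.3074]
tool_rot: [0.997, -0.073, -0.001, -0.0]
force: [-0.2, -0.7, -0.6]
finger_gap: -0.001
gripper_force: 0.0
t 4.45 tcp [0.4512 0.007  0.3074] 
 [[ 0.9894 -0.1453 -0.0027]
 [-0.1453 -0.9894  0.0006]
 [-0.0028 -0.0002 -1.    ]] gap -0.0010218780187582915 q [-0.2331  0.2903  1.8456 -0.      1.0085  1.4836]
0.44539088372754776 0.07254962056404901 [-0.2454 -0.7186 -0.6382] togo 0.06101263358943043 -0.30636467065491246
```

View pics/s3.png

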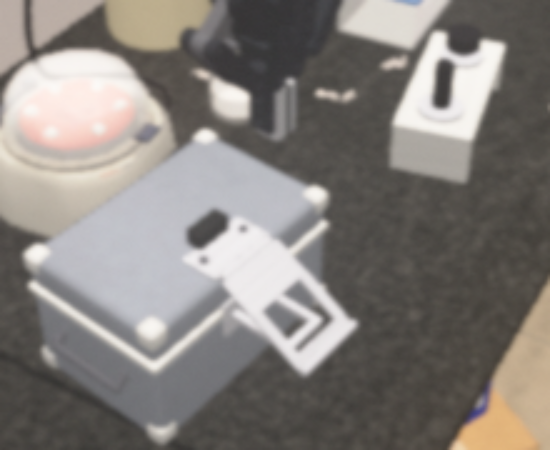

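The hasp is past upright and falling over the staple.

```bash
python3 -m crank '[{"dp":[0.0136,0.068,0],"delta_rot":[0,0,0],"fingers":0.05},{"dp":[0.0136,0.068,0],"delta_rot":[0,0,0],"fingers":0.05},{"dp":[0.0136,0.068,0],"delta_rot":[0,0,0],"fingers":0.05},{"dp":[0.0136,0.068,0],"delta_rot":[0,0,0],"fingers":0.05},{"dp":[0.0136,0.068,0],"delta_rot":[0,0,0],"fingers":0.05},{"dp":[0.0136,0.068,0],"delta_rot":[0,0,0],"fingers":0.05},{"dp":[0.0136,0.068,0],"delta_rot":[0,0,0],"fingers":0.05},{"dp":[0.0136,0.068,0],"delta_rot":[0,0,0],"fingers":0.05},{"dp":[0.0136,0.068,0],"delta_rot":[0,0,0],"fingers":0.05},{"dp":[0,0,0],"delta_rot":[0,0,0],"fingers":0.05},{"dp":[0,0,0],"delta_rot":[0,0,0],"fingers":0.05}]'
python3 - <<'E'
from h import *
s,r=tool();t=np.array(s['tcp_pos'])[:2];print('togo',np.array([.467,-.305])@X-t@X,np.array([.467,-.305])@Y-t@Y)
m,p,d=snap('top');P=pts(m,d);np.savez('top2.npz',p=p,d=d,P=P)
c=cv2.resize(p[150:270,180:310],None,fx=4,fy=4,interpolation=2)
cv2.imwrite('pics/t2.png',c[:,:,::-1])
E
```

```text
t: 5.42
tcp_pos: [0.4677, -0.3066, 0.3069]
tool_rot: [0.997, -0.075, -0.001, -0.001]
force: [-0.5, 0.4, -0.1]
finger_gap: 0.525
gripper_force: 0.0
t 5.4167 tcp [ 0.4677 -0.3066  0.3069] 
 [[ 0.9889 -0.1486 -0.0016]
 [-0.1486 -0.9889  0.0019]
 [-0.0019 -0.0016 -1.    ]] gap 0.5253110342220223 q [-0.7801  0.436   1.5949  0.0002  1.1131  0.9398]
togo -0.000917216340781124 0.0014346513764487423
```

View pics/t2.png

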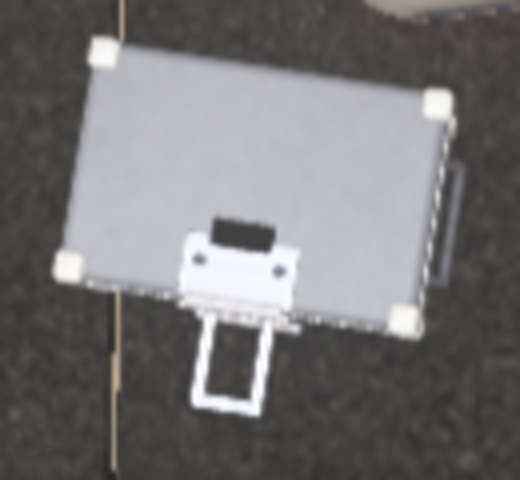

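The hasp now hangs closed with the staple through it; the outer bar sits at crop (228,406). Next I descend onto the pin and grip it.

```bash
python3 -m crank '[{"dp":[-0.002,-0.003,0.07],"delta_rot":[0,0,0],"fingers":0.05},{"dp":[0,0,0.07],"delta_rot":[0,0,0],"fingers":0.05},{"dp":[0,0,0.07],"delta_rot":[0,0,0],"fingers":0.05},{"dp":[0,0,0.07],"delta_rot":[0,0,0],"fingers":0.05},{"dp":[0,0,0.04],"delta_rot":[0,0,0],"fingers":0.05},{"dp":[0,0,0.022],"delta_rot":[0,0,0],"fingers":0.05},{"dp":[0,0,0],"delta_rot":[0,0,0],"fingers":0.05},{"dp":[0,0,0],"delta_rot":[0,0,0],"fingers":-1},{"dp":[0,0,0],"delta_rot":[0,0,0],"fingers":-1},{"dp":[0,0,0],"delta_rot":[0,0,0],"fingers":-1},{"dp":[0,0,0],"delta_rot":[0,0,0],"fingers":-1},{"dp":[0,0,0],"delta_rot":[0,0,0],"fingers":-1}]' 40
python3 -m crank '[{"dp":[0,0,0],"delta_rot":[0,0,0],"fingers":-1},{"dp":[0,0,0],"delta_rot":[0,0,0],"fingers":-1},{"dp":[0,0,0],"delta_rot":[0,0,0],"fingers":-1}]'
```

```text
t: 6.47
tcp_pos: [0.4681, -0.3037, 0.1391]
tool_rot: [0.997, -0.073, 0.001, 0.001]
force: [1.2, 1.2, 5.0]
finger_gap: 0.197
gripper_force: 39.5
t: 6.72
tcp_pos: [0.4681, -0.3038, 0.1391]
tool_rot: [0.997, -0.073, 0.001, 0.001]
force: [-0.1, 1.4, 6.4]
finger_gap: 0.195
gripper_force: 39.7
```

```bash
python3 -m crank '[{"dp":[0,0,-0.02],"delta_rot":[0,0,0],"fingers":-1},{"dp":[0,0,-0.03],"delta_rot":[0,0,0],"fingers":-1},{"dp":[0,0,-0.05],"delta_rot":[0,0,0],"fingers":-1},{"dp":[0,0,-0.06],"delta_rot":[0,0,0],"fingers":-1},{"dp":[0,0,-0.06],"delta_rot":[0,0,0],"fingers":-1},{"dp":[0,0,0],"delta_rot":[0,0,0],"fingers":-1},{"dp":[0,0,0],"delta_rot":[0,0,0],"fingers":-1}]'
python3 - <<'E'
from h import *
s,r=tool();t=np.array(s['tcp_pos'])[:2];e=X*.4345+Y*.0728
print('eye',e,'togo',.4345-t@X,.0728-t@Y)
m,p,d=snap('scene');np.savez('s4.npz',p=p,d=d,P=pts(m,d));cv2.imwrite('pics/s4.png',cv2.resize(p[80:260,240:460],None,fx=3,fy=3)[:,:,::-1])
E
```

```text
t: 7.3
tcp_pos: [0.468, -0.3039, 0.25]
tool_rot: [0.997, -0.073, 0.002, 0.002]
force: [-0.9, -0.0, -1.2]
finger_gap: 0.195
gripper_force: 39.3
t 7.3 tcp [ 0.468  -0.3039  0.25  ] 
 [[ 0.9894 -0.1453  0.0035]
 [-0.1453 -0.9894 -0.0036]
 [ 0.004   0.0031 -1.    ]] gap 0.19469426295302286 q [-0.7761  0.5069  1.6595 -0.0002  0.9701  0.9406]
eye [0.4405 0.0088] togo -0.07269089403109641 0.30536499619079716
```

View pics/s4.png

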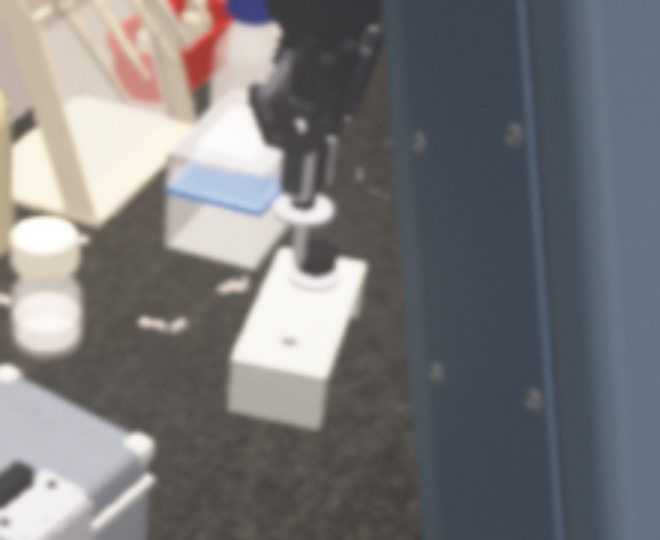

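The long pin hangs straight in the gripper at crop (303,210), and the short pin is still in the rack. Carrying it to above the staple.

```bash
python3 -m crank '[{"dp":[0,-0.03,-0.03],"delta_rot":[0,0,0],"fingers":-1},{"dp":[-0.0155,-0.068,0],"delta_rot":[0,0,0],"fingers":-1},{"dp":[-0.0155,-0.068,0],"delta_rot":[0,0,0],"fingers":-1},{"dp":[-0.0155,-0.068,0],"delta_rot":[0,0,0],"fingers":-1},{"dp":[-0.0155,-0.068,0],"delta_rot":[0,0,0],"fingers":-1},{"dp":[-0.0155,-0.068,0],"delta_rot":[0,0,0],"fingers":-1},{"dp":[-0.0155,-0.068,0],"delta_rot":[0,0,0],"fingers":-1},{"dp":[-0.0155,-0.068,0],"delta_rot":[0,0,0],"fingers":-1},{"dp":[-0.0155,-0.068,0],"delta_rot":[0,0,0],"fingers":-1},{"dp":[-0.0155,-0.036,0],"delta_rot":[0,0,0],"fingers":-1},{"dp":[0,0,0],"delta_rot":[0,0,0],"fingers":-1},{"dp":[0,0,0],"delta_rot":[0,0,0],"fingers":-1}]'
python3 - <<'E'
from h import *
s,r=tool();t=np.array(s['tcp_pos'])[:2]
print('togo',.4375-t@X,.0728-t@Y)
m,p,d=snap('scene');np.savez('s5.npz',p=p,d=d,P=pts(m,d));cv2.imwrite('pics/s5.png',cv2.resize(p[150:330,160:380],None,fx=3,fy=3)[:,:,::-1])
A=att(m['attitude'])
for z in (s['tcp_pos'][2]-.089,s['tcp_pos'][2]-.134):
    for w in (np.r_[t,z],):
        c=(w-m['origin'])@A;print('pred px',m['cx']+m['fx']*c[0]/-c[2],m['cy']-m['fy']*c[1]/-c[2], ((m['cx']+m['fx']*c[0]/-c[2])-160)*3,((m['cy']-m['fy']*c[1]/-c[2])-150)*3)
E
```

```text
t: 8.35
tcp_pos: [0.4415, 0.0097, 0.2614]
tool_rot: [0.997, -0.071, -0.002, -0.0]
force: [-0.6, -0.5, -1.3]
finger_gap: 0.199
gripper_force: 39.3
t 8.35 tcp [0.4415 0.0097 0.2614] 
 [[ 0.9898 -0.1426 -0.0033]
 [-0.1426 -0.9898  0.0004]
 [-0.0033  0.0001 -1.    ]] gap 0.19909167643857342 q [-0.2319  0.3531  1.9212 -0.0005  0.8706  1.4823]
togo 0.0020798918578594505 -0.0010293378780049378
pred px 272.4007434219362 236.51666691286476 337.2022302658087 259.5500007385943
pred px 272.3874900995869 257.2731656547358 337.1624702987607 321.8194969642074
```

View pics/s5.png

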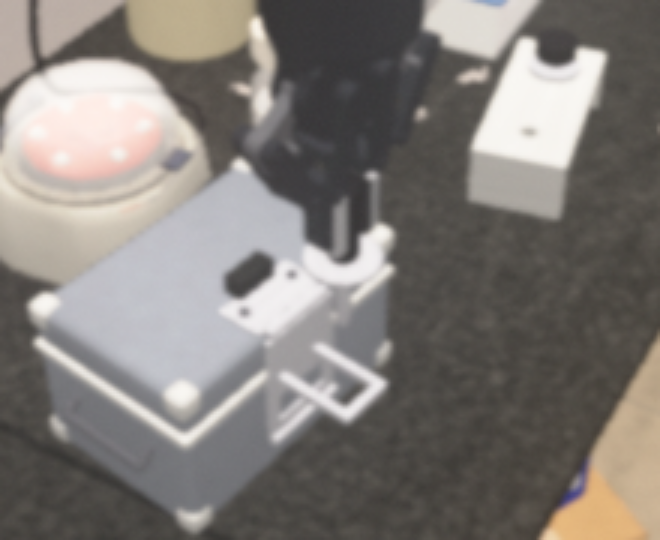

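Run:
```python
from h import *
m=manip.camera_model('scene');A=att(m['attitude'])
def px(a,b,z):
    c=(np.r_[X*a+Y*b,z]-m['origin'])@A;return np.array([(m['cx']+m['fx']*c[0]/-c[2]-160)*3+1,(m['cy']-m['fy']*c[1]/-c[2]-150)*3+1])
for b in(-.015,.015):print('outer corner',px(.4345-.018,.0728+b,.079))
print(px(.4345,.0728,.079),px(.4445,.0728,.079),px(.4345,.0828,.079))
```

```text
outer corner [382.1137 384.1416]
outer corner [348.6316 415.3321]
[340.5446 384.4604] [326.8857 376.2303] [329.2198 394.6959]
```

The pin's tip at crop (341,320) is above the loop, whose corners are at (386,383) and (348,415). They line up to within about 2 mm, so I'll nudge the pin slightly inward and descend.

```bash
python3 -m crank '[{"dp":[0.006,0,0.03],"delta_rot":[0,0,0],"fingers":-1},{"dp":[0,0,0.03],"delta_rot":[0,0,0],"fingers":-1},{"dp":[0,0,0.03],"delta_rot":[0,0,0],"fingers":-1},{"dp":[0,0,0.02],"delta_rot":[0,0,0],"fingers":-1},{"dp":[0,0,0.02],"delta_rot":[0,0,0],"fingers":-1},{"dp":[0,0,0.014],"delta_rot":[0,0,0],"fingers":-1},{"dp":[0,0,0],"delta_rot":[0,0,0],"fingers":-1}]'
python3 -m crank '[{"dp":[0,0,0.012],"delta_rot":[0,0,0],"fingers":-1},{"dp":[0,0,0.012],"delta_rot":[0,0,0],"fingers":-1},{"dp":[0,0,0.01],"delta_rot":[0,0,0],"fingers":-1},{"dp":[0,0,0],"delta_rot":[0,0,0],"fingers":-1},{"dp":[0,0,0],"delta_rot":[0,0,0],"fingers":-1}]'
python3 - <<'E'
from h import *
s,r=tool();print(s['force'])
m,p,d=snap('scene');cv2.imwrite('pics/s6.png',cv2.resize(p[200:320,210:340],None,fx=4,fy=4)[:,:,::-1])
E
```

```text
t: 8.98
tcp_pos: [0.4454, 0.0071, 0.189]
tool_rot: [0.997, -0.074, -0.002, -0.0]
force: [0.4, 0.7, -0.4]
finger_gap: 0.199
gripper_force: 39.3
t: 9.4
tcp_pos: [0.4456, 0.0082, 0.1733]
tool_rot: [0.997, -0.073, -0.0, -0.0]
force: [0.1, 0.2, -1.3]
finger_gap: 0.197
gripper_force: 39.3
t 9.4 tcp [0.4456 0.0082 0.1733] 
 [[ 0.9894 -0.1453 -0.0005]
 [-0.1453 -0.9894  0.0001]
 [-0.0005 -0.     -1.    ]] gap 0.1973952512733526 q [-0.2332  0.5278  1.9914 -0.      0.6229  1.4834]
[ 0.0647  0.2101 -1.3328]
```

View pics/s6.png

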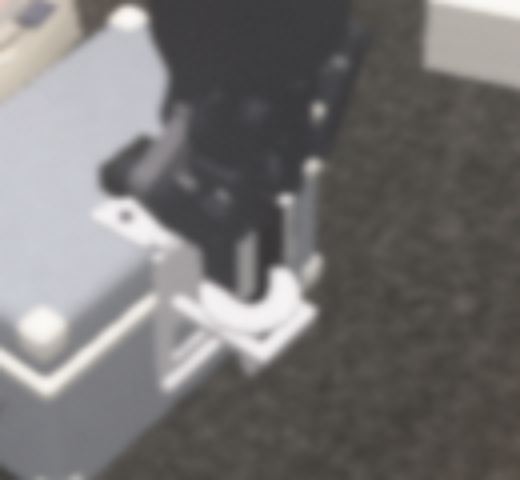

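The shank is inside the loop and the flange is a few mm above it, with no contact force yet. Lowering gently.

```bash
python3 -m crank '[{"dp":[0,0,0.004],"delta_rot":[0,0,0],"fingers":-1},{"dp":[0,0,0.004],"delta_rot":[0,0,0],"fingers":-1},{"dp":[0,0,0],"delta_rot":[0,0,0],"fingers":-1}]'
python3 -m crank '[{"dp":[0,0,0.002],"delta_rot":[0,0,0],"fingers":-1},{"dp":[0,0,0],"delta_rot":[0,0,0],"fingers":-1}]'
```

```text
t: 9.7
tcp_pos: [0.4457, 0.0083, 0.1694]
tool_rot: [0.997, -0.073, -0.0, -0.0]
force: [-1.5, -1.1, -0.5]
finger_gap: 0.199
gripper_force: 39.3
t: 9.87
tcp_pos: [0.4457, 0.0082, 0.1684]
tool_rot: [0.997, -0.073, -0.0, -0.0]
force: [-0.9, -0.7, -1.3]
finger_gap: 0.193
gripper_force: 39.3
```

```bash
python3 -m crank '[{"dp":[0,0,0.002],"delta_rot":[0,0,0],"fingers":-1},{"dp":[0,0,0],"delta_rot":[0,0,0],"fingers":-1}]'
python3 -m crank '[{"dp":[0,0,0.002],"delta_rot":[0,0,0],"fingers":-1},{"dp":[0,0,0],"delta_rot":[0,0,0],"fingers":-1}]'
```

```text
t: 10.03
tcp_pos: [0.4457, 0.0082, 0.1681]
tool_rot: [0.997, -0.073, 0.0, 0.0]
force: [-1.2, 0.3, 5.5]
finger_gap: 0.201
gripper_force: 40.2
t: 10.2
tcp_pos: [0.4457, 0.0082, 0.168]
tool_rot: [0.997, -0.073, 0.001, 0.0]
force: [-2.0, 0.5, 14.6]
finger_gap: 0.2
gripper_force: 41.3
```

```bash
python3 -m crank '[{"dp":[0,0,-0.003],"delta_rot":[0,0,0],"fingers":-1},{"dp":[0,0,0],"delta_rot":[0,0,0],"fingers":-0.1},{"dp":[0,0,0],"delta_rot":[0,0,0],"fingers":-0.1},{"dp":[0,0,0],"delta_rot":[0,0,0],"fingers":-0.1},{"dp":[0,0,0],"delta_rot":[0,0,0],"fingers":-0.1},{"dp":[0,0,-0.03],"delta_rot":[0,0,0],"fingers":-0.1},{"dp":[0,0,-0.05],"delta_rot":[0,0,0],"fingers":-0.1},{"dp":[0,0,-0.07],"delta_rot":[0,0,0],"fingers":-0.1},{"dp":[0,0,-0.07],"delta_rot":[0,0,0],"fingers":-0.1},{"dp":[0,0.05,-0.04],"delta_rot":[0,0,0],"fingers":-0.1},{"dp":[0,0.08,0],"delta_rot":[0,0,0],"fingers":-0.1},{"dp":[0,0.08,0],"delta_rot":[0,0,0],"fingers":-0.1}]'
python3 -m crank '[{"dp":[0,0.08,0],"delta_rot":[0,0,0],"fingers":-0.1},{"dp":[0,0.08,0],"delta_rot":[0,0,0],"fingers":-0.1},{"dp":[0,0,0],"delta_rot":[0,0,0],"fingers":-0.1},{"dp":[0,0,0],"delta_rot":[0,0,0],"fingers":-0.1}]'
python3 - <<'E'
from h import *
m,p,d=snap('scene');a=cv2.resize(p[200:320,210:340],None,fx=3,fy=3.5)
m,q,d=snap('top');P=pts(m,d);b=cv2.resize(q[190:270,190:290],None,fx=4,fy=5.25)
cv2.imwrite('pics/s7.png',np.hstack([a,b])[:,:,::-1])
Z=P[...,2];M=(Z>.11)&(P[...,0]<.462)&(P[...,0]>.38)&(abs(P[...,1]-.01)<.03);print(M.sum(),np.percentile(Z[M],[50,95]) if M.any() else '',P[M].mean(0))
E
```

```text
t: 11.2
tcp_pos: [0.4309, -0.0963, 0.2997]
tool_rot: [0.997, -0.071, 0.002, 0.001]
force: [2.0, -1.1, -0.1]
finger_gap: 0.451
gripper_force: 0.0
t: 11.53
tcp_pos: [0.4185, -0.1769, 0.2977]
tool_rot: [0.997, -0.075, -0.0, -0.0]
force: [-0.2, 0.1, 0.1]
finger_gap: 0.453
gripper_force: 0.0
69 [0.1278 0.1308] [0.4438 0.0073 0.1272]
```

View pics/s7.png

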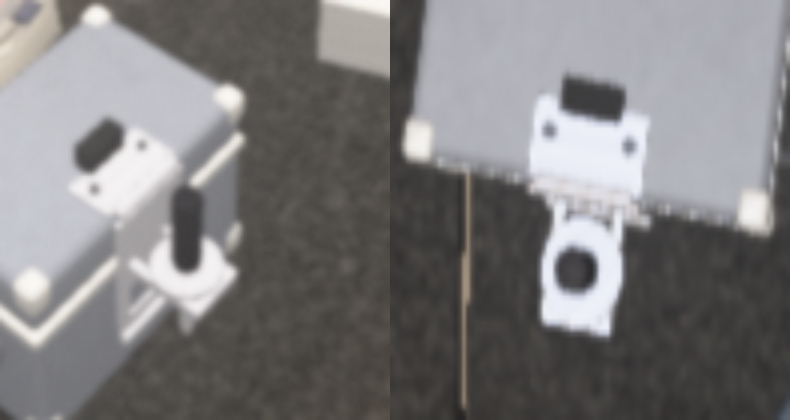

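The pin stands upright with its flange on the loop (grip at (187,225), top at z ≈ 0.129). The hasp is closed behind it and the robot is clear.

```bash
python3 -c "
from station import manip
print(manip.sign_off())"
```

```text
the job is handed in; nothing more can be done
None
```

The hasp is closed over the staple, the long pin is down through the loop with its flange resting on it, the short pin is still in the rack, and the job was handed in at about 11.6 s; no verdict was returned.

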